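# Line up the leather-dressing tins by height

## Task

Put the four metal tins back on the tin board in order of height, upright and each centred on its own leather round: the tallest on the round next to the brass post, then ever lower ones along the row, the lowest at the far end. Do not knock over the glass bottle that stands among them.

Things in the scene. Friction and masses are not known exactly. Their poses are not given: they have to be found in the camera images.
- tin_tall_mid (a point): the tallest tin: plain bright steel bottle-shaped tin with a black screw cap, 100 mm high; the straight body is 50 mm in diameter up to 76 mm, above it a shoulder and a 32 mm cap; 0.2-0.4 kg. Stands upright on the table at the start, anywhere in the group in front of the arm. Point: on its axis, half-way up; its z axis points up.
- tin_high_mid (a point): the second tallest tin: straight steel tin with an aluminium lid, 76 mm high, body 56 mm in diameter up to 58 mm, lid 58 mm in diameter; 0.2-0.4 kg. Stands upright on the table at the start, anywhere in the group in front of the arm. Point: on its axis, half-way up; its z axis points up.
- tin_low_mid (a point): the third tallest tin: small slim steel tin with an aluminium lid, 54 mm high, body 44 mm in diameter up to 40 mm, lid 46 mm; about 0.12 kg. Stands upright on the table at the start, anywhere in the group in front of the arm. Point: on its axis, half-way up; its z axis points up.
- tin_flat_mid (a point): the lowest tin: flat steel polish tin with an aluminium lid, 32 mm high, body 58 mm in diameter up to 18 mm, lid 60 mm; about 0.12 kg. Stands upright on the table at the start, anywhere in the group in front of the arm. Point: on its axis, half-way up; its z axis points up.
- round_a: one of four alike tan leather rounds, 76 mm in diameter and 3 mm thick, fixed in a row about 95 mm apart (87 to 103 mm) along a fixed dark wooden board (110 x 500 mm, 18 mm thick) that lies beyond the tins, roughly across the arm's view (its long side within 0.12 rad of y). The letters do not follow the order in the row. Origin: centre of its underside, 18 mm above the table; the tin stands on its top, 21 mm above the table.
- round_b: one of four alike tan leather rounds, 76 mm in diameter and 3 mm thick, fixed in a row about 95 mm apart (87 to 103 mm) along a fixed dark wooden board (110 x 500 mm, 18 mm thick) that lies beyond the tins, roughly across the arm's view (its long side within 0.12 rad of y). The letters do not follow the order in the row. Origin: centre of its underside, 18 mm above the table; the tin stands on its top, 21 mm above the table.
- round_c: one of four alike tan leather rounds, 76 mm in diameter and 3 mm thick, fixed in a row about 95 mm apart (87 to 103 mm) along a fixed dark wooden board (110 x 500 mm, 18 mm thick) that lies beyond the tins, roughly across the arm's view (its long side within 0.12 rad of y). The letters do not follow the order in the row. Origin: centre of its underside, 18 mm above the table; the tin stands on its top, 21 mm above the table.
- round_d: one of four alike tan leather rounds, 76 mm in diameter and 3 mm thick, fixed in a row about 95 mm apart (87 to 103 mm) along a fixed dark wooden board (110 x 500 mm, 18 mm thick) that lies beyond the tins, roughly across the arm's view (its long side within 0.12 rad of y). The letters do not follow the order in the row. Origin: centre of its underside, 18 mm above the table; the tin stands on its top, 21 mm above the table.
- post: a turned brass post, 60 mm high and 26 mm wide at the foot, fixed on the board at one end of the row (either end), 80 mm (76 to 84) beyond the centre of the nearest round. At the other end there is only a flat 20 mm pale wooden plug. Origin: centre of the post's underside, 18 mm above the table.
- flask_mid (a point): an amber glass bottle with a cork, 86 mm high, 44 mm in diameter, standing loose on the table among the tins; not one of the tins. It need not be moved and must not be knocked over. Point: on its axis, half-way up; its z axis points up.
Mind the look-alikes: they are no part of the job. What is shaped like the part that bears tin_low_mid but purple is not meant.

How it is judged:
At the end, for the whole second after the job is handed in: Each tin stands upright (within 0.1 rad) and at rest on a leather round of its own, its axis within 15 mm of the round's centre; counted from the brass post along the row: tallest (100 mm), second (76 mm), third (54 mm), lowest (32 mm) ((horizontal distance between tin_tall_mid and round_a below 0.015 m or horizontal distance between tin_tall_mid and round_b below 0.015 m or horizontal distance between tin_tall_mid and round_c below 0.015 m or horizontal distance between tin_tall_mid and round_d below 0.015 m) and height (world z) of tin_tall_mid between 0.067 and 0.075 m and angle between each of tin_tall_mid, tin_high_mid, tin_low_mid, tin_flat_mid's own z axis and vertical below 0.1 rad and linear speed of each of tin_tall, tin_high, tin_low, tin_flat below 0.02 m/s and horizontal distance between tin_tall_mid and post below 0.127 m and (horizontal distance between tin_high_mid and round_a below 0.015 m or horizontal distance between tin_high_mid and round_b below 0.015 m or horizontal distance between tin_high_mid and round_c below 0.015 m or horizontal distance between tin_high_mid and round_d below 0.015 m) and height (world z) of tin_high_mid between 0.055 and 0.063 m and horizontal distance between tin_high_mid and post below 0.222 m and (horizontal distance between tin_low_mid and round_a below 0.015 m or horizontal distance between tin_low_mid and round_b below 0.015 m or horizontal distance between tin_low_mid and round_c below 0.015 m or horizontal distance between tin_low_mid and round_d below 0.015 m) and height (world z) of tin_low_mid between 0.044 and 0.052 m and horizontal distance between tin_low_mid and post below 0.317 m and (horizontal distance between tin_flat_mid and round_a below 0.015 m or horizontal distance between tin_flat_mid and round_b below 0.015 m or horizontal distance between tin_flat_mid and round_c below 0.015 m or horizontal distance between tin_flat_mid and round_d below 0.015 m) and height (world z) of tin_flat_mid between 0.033 and 0.041 m); the robot touches nothing.
It fails at once if the glass bottle is knocked over (tilted by more than 0.5 rad) (angle between flask_mid's own z axis and vertical above 0.5 rad).
It also fails if it takes over 118 s, if anything falls off the work surface, if the arm or the gripper's body presses on something with over 40 N, if the wrist force passes 120 N, or if a joint passes its speed limit or range.

## Robot

A 7-joint arm with a two-finger parallel gripper is mounted at the origin on the work surface. World frame = base frame: x ahead of the robot, y to its left, z up, the work surface at z = 0. Lengths are in m, angles in rad, forces in N, time in s.
With the tool pointing down it reaches from about 0.4 to 0.85 m from the base axis. Payload 10.4 kg.
Tool frame: the origin (TCP) lies on the centre line of the jaws, within the pads' length; the fingertips stand r.tip_extent ahead of it and the grasp point (between the pads) lies 3 mm ahead of it (r.tip_extent is the distance from the TCP to the fingertips, in m); z points along the fingers, y is the direction in which the jaws open and shut (so a half turn about z gives the same grasp; the last joint's range is limited). The gripper opens to 87 mm and grips with 3 to 60 N. Pads are 19 mm wide; open, the fingers measure 117 mm over their backs; the gripper's body (75 mm by 190 mm) begins 51 mm behind the grasp point.
Start: joints at [-1.327, 0.332, -0.065, 1.46, 0.022, 1.35, -0.088], TCP at [0.165, 0.603, 0.245] pointing down, gripper open.
Joint ranges: [-2.6, 2.6], [-0.5, 2.12], [-1.47, 1.34], [0.16, 2.42], [-1.27, 4.41], [0.06, 2.06], [-2.6, 2.6]. Speed limits (rad/s): [2.22, 2.22, 2.79, 2.79, 3.14, 3.14, 3.14].

## Interface

Orientations are given as a unit quaternion [x, y, z, w].
In Python, from bench import r gives the robot as it stands. The module is installed in compiled form; this text tells all that it offers.
- The arm moves only by the shell command python3 -m jog 'ROWS' [FORCE]. ROWS is JSON, a list of rows, each a list of 5 numbers: the shift along the tool's x, y, z in cm, then the turn about the tool's z in rad, then the closure, from 0 (fully open) to 1 (shut). A call has exactly 10 rows; each row shifts and turns the pose as measured when the row begins, along the tool's axes as they then stand; what a row does not reach is not made up. A row lasts 1/10 s, in which the tool goes at most 50 mm and 8.59 degrees, less where a joint would pass 70% of its speed; a pose out of reach is approached as far as the arm can. A call with a gripper value outside its range is refused whole. The fingers move at their own pace and stop on an object; FORCE is the grip in N (left out, the last holds). Time passes only in rows, so rows that do not move let the fingers close, or fill a call up. It gives the time, the measured TCP pose, the force and the opening at its end, in the units of the state.
- r.read_state(): the state, without advancing time (a new reading comes with each control period).
- r.camera(name): name is "side" or "top" or "wrist"; returns a dict with "pixels" (400x640x3 uint8, red, green, blue), "fx", "fy", "cx", "cy" (pixels), "k1" (the pictures are not rectified: a ray, as slopes to the right and down, at radius r is drawn at 1 + k1 r^2 times it, then the intrinsics apply), "camera_from_world" (4x4, takes a point from world to camera coordinates). Camera axes: x right, y up, looking along -z (the intrinsics and any distortion apply to the point x, -y, -z); pixel columns grow to the right and rows downward; lengths in m; the calibration is good to about 2 mm. A picture is of the moment at which its call begins. There is no depth.
- r.close_job(): hands the job in, once; it reports no verdict.
The state is a dict: "time": time; "joint_positions": joint angles; "joint_vel": joint speeds; "joint_torque": joint torques, N m; "ee_pos": TCP position; "eef_rot": TCP orientation; "ft_force": force on the tool from outside, world axes, zero at the start; "torque": the same for the moment, N m; "width": finger opening in m.
Only numpy, scipy, OpenCV 4.12 (cv2) and the standard library are available. Lean on these libraries where they do the work, as an engineer would, in place of code of your own. Each camera call takes 0.05 s, during which the arm holds its last target. There are 200 camera calls.

## Working session

There is one attempt and no reset: what is moved stays moved. The work goes in short steps, Python scripts to look and compute and a shell command to move; the robot and the scene stay as the last step left them, time stands still between calls to the robot, and variables do not carry over. Pictures are saved under pics/ and viewed, about 12 in all and at most 16, crops included, and the job is handed in when it is done.

```bash
mkdir -p pics
cat > h.py <<'E'
import numpy as np, cv2
from bench import r
def snap(n,f=None):
    c=r.camera(n)
    if f: cv2.imwrite('pics/'+f,c['pixels'][:,:,::-1])
    return c
def ray(c,u,v):
    xd,yd=(u-c['cx'])/c['fx'],(v-c['cy'])/c['fy']; x,y=xd,yd
    for _ in range(20):
        s=1+c['k1']*(x*x+y*y); x,y=xd/s,yd/s
    T=np.linalg.inv(np.array(c['camera_from_world']))
    return T[:3,3],T[:3,:3]@np.array([x,-y,-1])
def onz(c,u,v,z):
    o,d=ray(c,u,v); return o+d*(z-o[2])/d[2]
def proj(c,p):
    q=np.array(c['camera_from_world'])@np.append(p,1); x,y=q[0]/-q[2],-q[1]/-q[2]
    s=1+c['k1']*(x*x+y*y); return c['cx']+c['fx']*x*s,c['cy']+c['fy']*y*s
E
python3 - <<'E'
from h import *
import pickle
for n in('top','side'):
    c=snap(n,n+'0.png'); pickle.dump(c,open(n+'0.pkl','wb'))
    print(n,c['fx'],c['k1'],np.linalg.inv(c['camera_from_world'])[:3].round(3).tolist())
s=r.read_state();print(s,r.tip_extent)
E
```

```text
top 374.25613436716975 -0.058547465824001624 [[-0.017, 0.99, -0.141, 0.407], [-0.999, -0.02, -0.026, 0.005], [-0.028, 0.141, 0.99, 0.791]]
side 396.7314062267481 -0.07230734326552622 [[-0.995, 0.077, -0.065, 0.455], [-0.099, -0.628, 0.772, 0.708], [0.019, 0.774, 0.632, 0.647]]
{'time': 0.1, 'joint_positions': array([-1.32660928,  0.33283485, -0.06472352,  1.4608389 ,  0.02161354,
        1.34987323, -0.08849104]), 'joint_vel': array([ 0.00036101, -0.00148642, -0.00061172, -0.00290187, -0.00094594,
        0.00066513, -0.00165953]), 'joint_torque': array([ 9.13026088e-04, -6.24552083e+01,  2.43245449e-02, -3.90710878e+01,
       -6.14652713e-02,  3.67544463e-02,  1.02788313e-04]), 'ee_pos': array([0.16468278, 0.60259915, 0.24382599]), 'eef_rot': array([ 1.32971989e-01,  9.91119596e-01, -6.26800032e-04, -5.38393087e-05]), 'ft_force': array([ 1.31686611, -0.3197377 ,  0.67206088]), 'torque': array([0.01435123, 0.01562821, 0.0092693 ]), 'width': 0.08739764023996774} 0.022
```

View pics/top0.png

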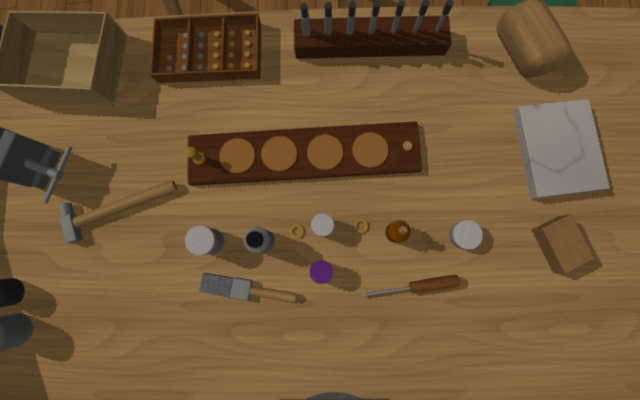

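View pics/side0.png

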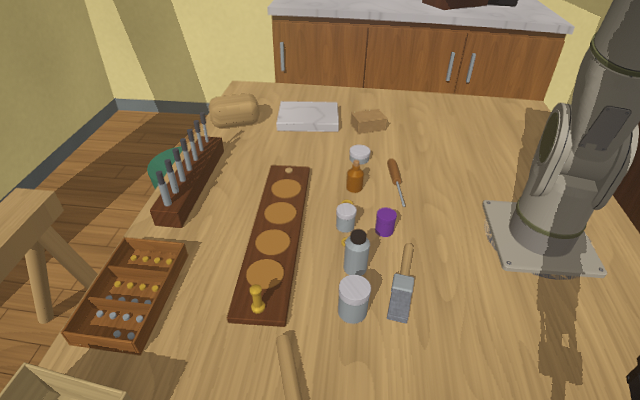

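The top view shows the post at (194,155), rounds at (237,156), (279,153), (325,152) and (370,150), and the plug at (407,146). Candidates:
- **Tallest tin:** (257,240), with the black cap.
- **Second tin:** wide lid at (200,240).
- **Third tin:** small grey lid at (322,225). The purple look-alike at (321,272) is rejected.
- **Lowest tin:** (467,235).
- **Flask (amber):** (398,231), to be left alone.

Next I'll measure and check in one crop.

```bash
cat > m.py <<'E'
from h import *
import pickle
c=pickle.load(open('top0.pkl','rb')); im=c['pixels']; hsv=cv2.cvtColor(im,cv2.COLOR_RGB2HSV)
def blob(mask,u,v,rad):
    m=np.zeros(mask.shape,np.uint8); cv2.circle(m,(u,v),rad,1,-1); m&=mask.astype(np.uint8)
    n,l,s,ce=cv2.connectedComponentsWithStats(m); i=1+np.argmax(s[1:,4])
    ct=max(cv2.findContours((l==i).astype(np.uint8),0,1)[0],key=cv2.contourArea)
    return cv2.fitEllipse(cv2.convexHull(ct)),ct
vis=im[:,:,::-1].copy()
H,S,V=[hsv[...,i].astype(int) for i in range(3)]
def go(name,mask,u,v,rad,z):
    (e,a,_),ct=blob(mask,u,v,rad); p=onz(c,e[0]+0,e[1]+0,z)
    d=np.linalg.norm(p-onz(c,e[0]+np.mean(a),e[1],z))
    print(name,np.round(e,1),np.round(a,1),p.round(4),'diam',d.round(4))
    cv2.drawContours(vis,[ct],-1,(0,255,0),1); return p
if __name__=='__main__':
    for u,v in((237,156),(279,153),(325,152),(370,150)): print(hsv[v,u],hsv[v+22,u],end=' '); go('round',(V>105)&(S>100),u,v,22,.021)
    print([hsv[v,u].tolist() for u,v in((200,240),(215,240),(322,225),(467,235),(255,240),(240,265))])
    lid=(S<60)&(V>110)
    go('high',lid,200,240,22,.076); go('low',lid,322,225,18,.054); go('flat',lid,467,235,22,.032)
    go('cap',(V<60),255,240,14,.1); 
    go('flask',(H<16)&(S>150),398,231,16,.04)
    cv2.imwrite('pics/crop0.png',cv2.resize(vis[120:290,170:510],None,fx=2.35,fy=2.35,interpolation=cv2.INTER_CUBIC))
E
python3 m.py
```

```text
[ 16 172 123] [ 12 186  59] round [236.6 155.1] [33.4 34.6] [0.6174 0.1964 0.021 ] diam 0.0731
[ 16 172 126] [ 12 194  67] round [278.5 153.1] [33.6 35.1] [0.6194 0.1063 0.021 ] diam 0.0731
[ 16 173 124] [ 11 177  62] round [324.5 151.6] [33.8 35.2] [0.6203 0.0086 0.021 ] diam 0.073
[ 16 173 124] [  9 164  59] round [369.8 149.4] [33.9 35.3] [ 0.6228 -0.0874  0.021 ] diam 0.0731
[[9, 18, 144], [10, 24, 64], [6, 17, 146], [6, 17, 146], [150, 27, 19], [17, 137, 93]]
high [199.  239.8] [28.5 29.6] [0.4361 0.2539 0.076 ] diam 0.057
low [321.8 224.3] [22.6 22.9] [0.4637 0.0165 0.054 ] diam 0.0448
flat [467.2 234.1] [28.5 30.7] [ 0.4396 -0.2767  0.032 ] diam 0.0605
cap [254.7 239.1] [16.4 18.1] [0.435  0.1405 0.1   ] diam 0.0322
flask [397.6 231.2] [21.7 25.2] [ 0.4479 -0.1345  0.04  ] diam 0.047
```

View pics/crop0.png

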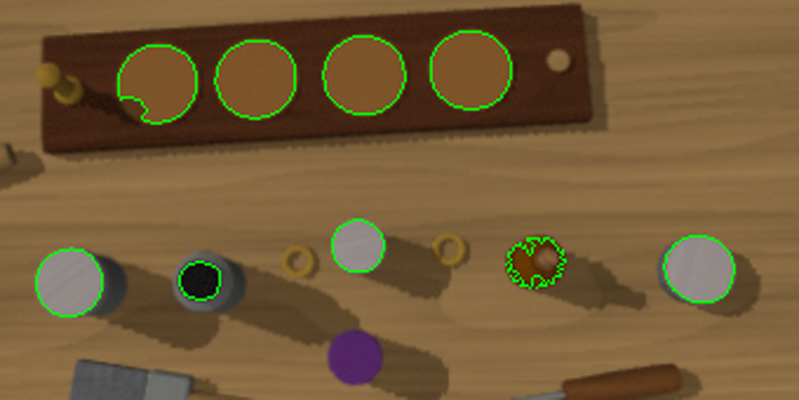

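Every diameter matches its description. I'll use jaws along world x, so tool x is world +y, tool y is world +x and tool z is down. First, turn the tool.

```bash
python3 -m jog '[[0,0,0,0.13,0],[0,0,0,0.13,0],[0,0,0,0.13,0],[0,0,0,0.13,0],[0,0,0,0.13,0],[0,0,0,0.13,0],[0,0,0,0.13,0],[0,0,0,0.13,0],[0,0,0,0.13,0],[0,0,0,0.13,0]]' 30
cat > go.py <<'E'
import sys
from bench import r
import numpy as np
from scipy.spatial.transform import Rotation as R
s=r.read_state(); Q=R.from_quat(s['eef_rot']); M=Q.as_matrix(); t=np.array(list(map(float,sys.argv[1:4])))
print('t',s['time'],'shift cm',(M.T@(t-s['ee_pos'])*100).round(2),'turn',round(float(np.arctan2(M[1,1],M[0,1])),3),'z',M[:,2].round(3),'pos',s['ee_pos'].round(4),'w',round(s['width'],4),'F',s['ft_force'].round(1))
E
python3 go.py .436 .254 .2
```

```text
time: 1.1
ee_pos: [0.1642, 0.6002, 0.2387]
eef_rot: [0.723, 0.691, -0.004, 0.003]
ft_force: [-0.8, -0.7, 0.6]
width: 0.0872
t 1.1 shift cm [-33.29  28.76   4.17] turn -0.046 z [-0.002 -0.011 -1.   ] pos [0.1642 0.6002 0.2387] w 0.0872 F [-0.8 -0.7  0.6]
```

```bash
python3 -m jog '[[-4,3.4,0.2,-0.04,0],[-4,3.4,0.2,0,0],[-4,3.4,0.2,0,0],[-4,3.4,0.2,0,0],[-4,3.4,0.2,0,0],[-4,3.4,0.2,0,0],[-4,3.4,0.2,0,0],[-4,3.4,0.2,0,0],[-1,1,0,0,0],[0,0,0,0,0]]'; python3 go.py .436 .254 .16
```

```text
time: 2.1
ee_pos: [0.4294, 0.2735, 0.2218]
eef_rot: [0.711, 0.703, -0.007, 0.003]
ft_force: [-0.5, 0.8, -0.1]
width: 0.0869
t 2.1 shift cm [-1.85  0.71  6.2 ] turn -0.011 z [-0.006 -0.015 -1.   ] pos [0.4294 0.2735 0.2218] w 0.0869 F [-0.5  0.8 -0.1]
```

```bash
python3 -m jog '[[-1,0.4,2,0,0],[-0.6,0.2,2,0,0],[-0.2,0.1,2,0,0],[0,0,2,0,0],[0,0,2,0,0],[0,0,2,0,0],[0,0,2,0,0],[0,0,1.5,0,0],[0,0,0,0,0],[0,0,0,0,0]]'; python3 go.py .436 .254 .04
```

```text
time: 3.1
ee_pos: [0.4262, 0.2644, 0.0601]
eef_rot: [0.706, 0.708, -0.008, 0.001]
ft_force: [1.0, 0.2, 1.2]
width: 0.0876
t 3.1 shift cm [-1.02  1.    2.01] turn 0.004 z [-0.011 -0.013 -1.   ] pos [0.4262 0.2644 0.0601] w 0.0876 F [1.  0.2 1.2]
```

```bash
python3 -m jog '[[-0.5,0.5,0.6,0,0],[-0.5,0.5,0.6,0,0],[-0.4,0.4,0.6,0,0],[-0.2,0.2,0.4,0,0],[-0.1,0.1,0.3,0,0.2],[0,0,0,0,0.8],[0,0,0,0,0.8],[0,0,0,0,0.8],[0,0,0,0,0.8],[0,0,0,0,0.8]]'; python3 go.py .436 .254 .04
```

```text
time: 4.1
ee_pos: [0.4448, 0.2472, 0.0353]
eef_rot: [0.705, 0.709, -0.007, 0.0]
ft_force: [-0.0, -0.2, -1.8]
width: 0.0566
t 4.1 shift cm [ 0.68 -0.88 -0.47] turn 0.005 z [-0.01 -0.01 -1.  ] pos [0.4448 0.2472 0.0353] w 0.0566 F [-0.  -0.2 -1.8]
```

```bash
python3 -m jog '[[0,0,-2,0,0.8],[0,0,-3,0,0.8],[0,0,-3,0,0.8],[-1,1.5,-3,0,0.8],[-3,3.5,-1,0,0.8],[-3,3.5,0,0,0.8],[-3,3.5,0,0,0.8],[-3,3.5,0,0,0.8],[-1.5,1.5,0,0,0.8],[0,0,0,0,0.8]]'; python3 go.py .6194 .0995 .058; ls pics
```

```text
time: 5.1
ee_pos: [0.6217, 0.101, 0.1589]
eef_rot: [0.702, 0.712, -0.008, 0.002]
ft_force: [-0.3, 0.5, -1.6]
width: 0.0561
t 5.1 shift cm [-0.02 -0.15 10.1 ] turn 0.013 z [-0.008 -0.013 -1.   ] pos [0.6217 0.101  0.1589] w 0.0561 F [-0.3  0.5 -1.6]
crop0.png
side0.png
top0.png
```

```bash
python3 -m jog '[[0,0,1.5,0,0.8],[0,0,1.5,0,0.8],[0,0,1.5,0,0.8],[0,0,1.5,0,0.8],[0,0,1.5,0,0.8],[0,0,1,0,0.8],[0,0,0.5,0,0.8],[0,0,0.3,0,0.8],[0,0,0,0,0.8],[0,0,0,0,0.8]]'; python3 go.py .6194 .0995 .0575
```

```text
time: 6.1
ee_pos: [0.6171, 0.1049, 0.0569]
eef_rot: [0.7, 0.714, -0.008, -0.001]
ft_force: [-0.2, 0.1, -2.3]
width: 0.0567
t 6.1 shift cm [-0.54  0.22 -0.05] turn 0.019 z [-0.012 -0.011 -1.   ] pos [0.6171 0.1049 0.0569] w 0.0567 F [-0.2  0.1 -2.3]
```

```bash
python3 -m jog '[[-0.2,0.1,-0.2,0.01,0.8],[-0.2,0.1,-0.1,0.01,0.8],[-0.2,0.1,-0.1,0,0.8],[0,0,0,0,0.8],[0,0,0,0,0.8],[0,0,0,0,0.6],[0,0,0,0,0.3],[0,0,0,0,0],[0,0,0,0,0],[0,0,0,0,0]]'; python3 go.py .6194 .0995 .0575
```

```text
time: 7.1
ee_pos: [0.6219, 0.0985, 0.0627]
eef_rot: [0.708, 0.706, -0.007, 0.0]
ft_force: [0.0, -1.4, -0.7]
width: 0.0774
t 7.1 shift cm [ 0.11 -0.24  0.52] turn -0.003 z [-0.009 -0.01  -1.   ] pos [0.6219 0.0985 0.0627] w 0.0774 F [ 0.  -1.4 -0.7]
```

```bash
python3 -m jog '[[0,0,-2,0,0],[0,0,-3,0,0],[0,0,-3,0,0],[0,-1,-2,0,0],[1,-3.5,0,0,0],[1,-3.5,0,0,0],[1,-3.5,0,0,0],[1,-3.5,0,0,0],[0.2,-3,0,0,0],[0,0,0,0,0]]'; python3 go.py .435 .1405 .07
python3 - <<'E'
from h import *
snap('side','side1.png');snap('wrist','wrist1.png')
a=cv2.imread('pics/side1.png')[100:380,200:480];b=cv2.imread('pics/wrist1.png')
cv2.imwrite('pics/both1.png',np.hstack([cv2.resize(a,(400,400)),cv2.resize(b,(400,250),interpolation=3) if 0 else cv2.copyMakeBorder(cv2.resize(b,(400,250)),0,150,0,0,0)]))
E
```

```text
time: 8.1
ee_pos: [0.4374, 0.1429, 0.168]
eef_rot: [0.708, 0.706, -0.006, 0.001]
ft_force: [0.3, 0.2, 0.1]
width: 0.087
t 8.1 shift cm [-0.14 -0.18  9.8 ] turn -0.004 z [-0.006 -0.01  -1.   ] pos [0.4374 0.1429 0.168 ] w 0.087 F [0.3 0.2 0.1]
```

View pics/both1.png

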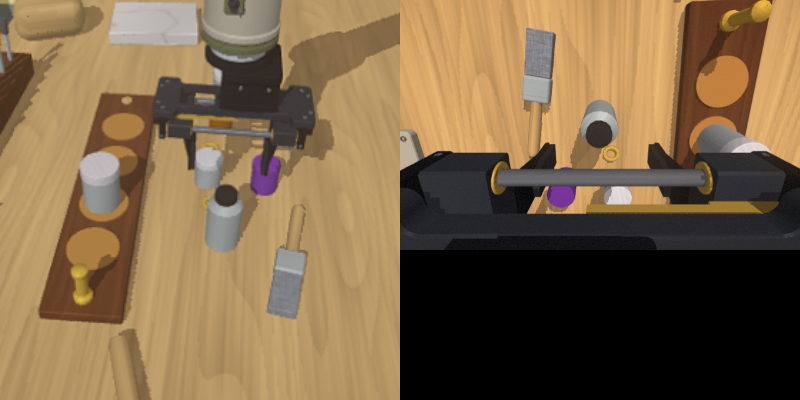

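The second tin stands upright on the second round (side crop 102,185). The tall tin lies between the fingers, so I descend on it to TCP z of about 0.064.

```bash
python3 -m jog '[[-0.1,-0.1,1.5,0,0],[-0.1,0,2,0,0],[-0.1,0.1,2,0,0],[-0.1,0.1,2,0,0],[0,0.1,1.2,0,0],[0,0,0.5,0,0],[0,0,0,0,0],[0,0,0,0,0],[0,0,0,0,0.4],[0,0,0,0,0.4]]'; python3 go.py .435 .1405 .064
```

```text
time: 9.2
ee_pos: [0.4514, 0.1362, 0.0768]
eef_rot: [0.711, 0.703, -0.001, 0.005]
ft_force: [-2.3, 0.2, 0.7]
width: 0.0778
t 9.2 shift cm [ 0.42 -1.66  1.27] turn -0.012 z [ 0.005 -0.009 -1.   ] pos [0.4514 0.1362 0.0768] w 0.0778 F [-2.3  0.2  0.7]
```

```bash
python3 -m jog '[[0.1,-0.5,0,0,0],[0.1,-0.5,0.2,0,0],[0.1,-0.3,0.4,0,0],[0,0,0.4,0,0],[0,0,0,0,0],[0,0,0,0,0],[0,0,0,0,0],[0,0,0,0,0],[0,0,0,0,0],[0,0,0,0,0]]'; python3 go.py .435 .1405 .064;  python3 - <<'E'
from h import *
snap('wrist','wrist2.png');c=snap('side','side2.png')
a=cv2.imread('pics/side2.png')[180:300,290:410];b=cv2.imread('pics/wrist2.png')
cv2.imwrite('pics/both2.png',np.hstack([cv2.resize(a,(250,250)),cv2.resize(b,(400,250))]))
E
```

```text
time: 10.2
ee_pos: [0.4381, 0.1401, 0.0668]
eef_rot: [0.711, 0.703, -0.0, 0.005]
ft_force: [0.8, -0.5, 0.3]
width: 0.0869
t 10.2 shift cm [ 0.04 -0.31  0.28] turn -0.011 z [ 0.007 -0.007 -1.   ] pos [0.4381 0.1401 0.0668] w 0.0869 F [ 0.8 -0.5  0.3]
```

View pics/both2.png

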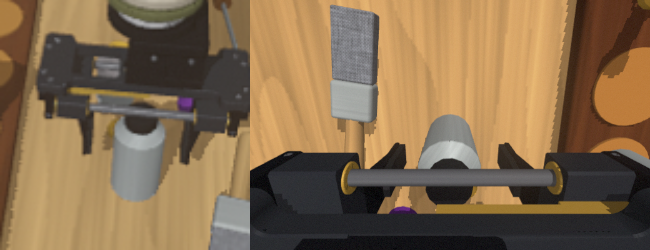

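The tall tin is still upright and sits centred between the fingers, so I close on it.

```bash
python3 -m jog '[[0,0,0,0,0.6],[0,0,0,0,0.9],[0,0,0,0,0.9],[0,0,0,0,0.9],[0,0,0,0,0.9],[0,0,0,0,0.9],[0,0,0,0,0.9],[0,0,0,0,0.9],[0,0,0,0,0.9],[0,0,0,0,0.9]]'; python3 go.py .435 .1405 .064
```

```text
time: 11.3
ee_pos: [0.4378, 0.1401, 0.0668]
eef_rot: [0.711, 0.703, -0.0, 0.005]
ft_force: [-0.1, 0.6, -0.3]
width: 0.0494
t 11.3 shift cm [ 0.04 -0.28  0.28] turn -0.011 z [ 0.006 -0.007 -1.   ] pos [0.4378 0.1401 0.0668] w 0.0494 F [-0.1  0.6 -0.3]
```

```bash
python3 -m jog '[[0,0,-2,0,0.9],[0,0,-3,0,0.9],[0.5,0,-3,0,0.9],[1,1.5,-2,0,0.9],[1,3.5,0,0,0.9],[1,3.5,0,0,0.9],[1,3.5,0,0,0.9],[1,3.5,0,0,0.9],[0.3,2,0,0,0.9],[0,0,0,0,0.9]]'; python3 go.py .6174 .196 .090
```

```text
time: 12.3
ee_pos: [0.6154, 0.1987, 0.1649]
eef_rot: [0.71, 0.704, -0.004, 0.003]
ft_force: [-0.5, -0.1, -3.5]
width: 0.0493
t 12.3 shift cm [-0.19  0.21  7.49] turn -0.008 z [-0.001 -0.011 -1.   ] pos [0.6154 0.1987 0.1649] w 0.0493 F [-0.5 -0.1 -3.5]
```

```bash
python3 -m jog '[[-0.1,0.1,1.5,0,0.9],[-0.1,0.1,1.5,0,0.9],[0,0,1.5,0,0.9],[0,0,1,0,0.9],[0,0,0.7,0,0.9],[0,0,0.4,0,0.9],[0,0,0,0,0.9],[0,0,0,0,0.9],[0,0,0,0,0.9],[0,0,0,0,0.9]]'; python3 go.py .6174 .196 .089
```

```text
time: 13.3
ee_pos: [0.6137, 0.1953, 0.0915]
eef_rot: [0.71, 0.704, -0.006, 0.002]
ft_force: [-0.0, 0.6, -3.7]
width: 0.0494
t 13.3 shift cm [0.07 0.37 0.25] turn -0.007 z [-0.005 -0.011 -1.   ] pos [0.6137 0.1953 0.0915] w 0.0494 F [-0.   0.6 -3.7]
```

```bash
python3 -m jog '[[0,0.2,0.1,0,0.9],[0,0.2,0.1,0,0.9],[0,0,0.1,0,0.9],[0,0,0,0,0.9],[0,0,0,0,0.7],[0,0,0,0,0.5],[0,0,0,0,0.2],[0,0,0,0,0],[0,0,0,0,0],[0,0,0,0,0]]'; python3 go.py .4637 .0165 .14
```

```text
time: 14.3
ee_pos: [0.6195, 0.1957, 0.0904]
eef_rot: [0.71, 0.705, -0.004, 0.003]
ft_force: [-0.3, -0.8, -0.3]
width: 0.0732
t 14.3 shift cm [-18.08 -15.46  -4.76] turn -0.007 z [-0.002 -0.01  -1.   ] pos [0.6195 0.1957 0.0904] w 0.0732 F [-0.3 -0.8 -0.3]
```

```bash
python3 -m jog '[[0,0,-2,0,0],[0,0,-3,0,0],[0,0,-3,0,0],[0,-1,0,0,0],[-3,-3.5,0,0,0],[-4,-3.5,0,0,0],[-4,-3.5,0,0,0],[-4,-3.5,0.5,0,0],[-3,-0.5,0.5,0,0],[0,0,0,0,0]]'; python3 go.py .4637 .0165 .029;  python3 - <<'E'
from h import *
snap('wrist','wrist3.png');c=snap('side','side3.png')
a=cv2.imread('pics/side3.png')[120:340,220:440];b=cv2.imread('pics/wrist3.png')
cv2.imwrite('pics/both3.png',np.hstack([cv2.resize(a,(400,400)),cv2.copyMakeBorder(cv2.resize(b,(400,250)),0,150,0,0,0)]))
E
```

```text
time: 15.3
ee_pos: [0.462, 0.0199, 0.1625]
eef_rot: [0.708, 0.706, -0.003, 0.002]
ft_force: [0.7, -0.3, -0.2]
width: 0.0871
t 15.3 shift cm [-0.25  0.18 13.35] turn -0.003 z [-0.001 -0.007 -1.   ] pos [0.462  0.0199 0.1625] w 0.0871 F [ 0.7 -0.3 -0.2]
```

View pics/both3.png

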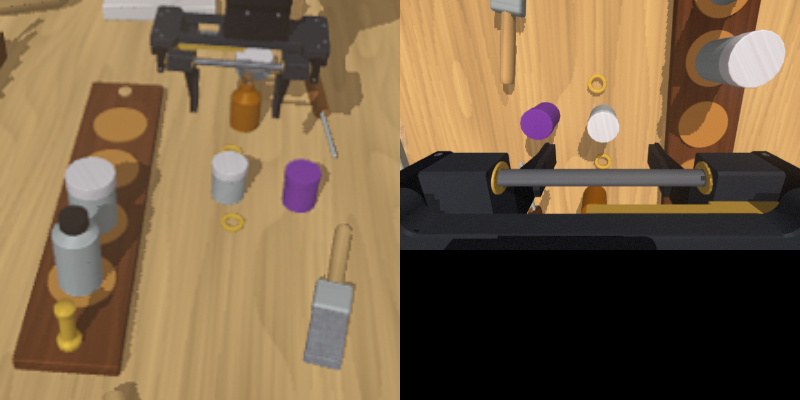

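The tall and second tins stand upright on rounds 1 and 2. Below the gripper is the grey slim tin, at (603,125) in the wrist view; the purple one at (540,122) is to its side. Descending on the grey one.

```bash
python3 -m jog '[[-0.1,0.1,2,0,0],[-0.1,0.1,2,0,0],[-0.1,0,2,0,0],[0,0,2,0,0],[0,0,1,0,0],[0,0,0,0,0],[0,0,0,0,0],[0,0,0,0,0],[0,0,0,0,0],[0,0,0,0,0]]'; python3 go.py .4637 .0165 .034
```

```text
time: 16.4
ee_pos: [0.4708, 0.0287, 0.0725]
eef_rot: [0.703, 0.711, 0.0, 0.004]
ft_force: [-0.3, -0.1, 0.3]
width: 0.0869
t 16.4 shift cm [-1.19 -0.75  3.85] turn 0.012 z [ 0.006 -0.005 -1.   ] pos [0.4708 0.0287 0.0725] w 0.0869 F [-0.3 -0.1  0.3]
```

```bash
python3 -m jog '[[-0.5,-0.3,0,0,0],[-0.4,-0.3,0.5,0,0],[-0.3,-0.1,1,0,0],[0,0,1,0,0],[0,0,0.8,0,0],[0,0,0.4,0,0],[0,0,0,0,0],[0,0,0,0,0],[0,0,0,0,0],[0,0,0,0,0]]'; python3 go.py .4637 .0165 .034
```

```text
time: 17.4
ee_pos: [0.4635, 0.015, 0.0323]
eef_rot: [0.703, 0.711, 0.0, 0.004]
ft_force: [0.2, 0.2, 0.8]
width: 0.0871
t 17.4 shift cm [ 0.15  0.02 -0.17] turn 0.011 z [ 0.006 -0.005 -1.   ] pos [0.4635 0.015  0.0323] w 0.0871 F [0.2 0.2 0.8]
```

```bash
python3 -m jog '[[0.1,0,0,0,0.6],[0,0,0,0,0.9],[0,0,0,0,0.9],[0,0,0,0,0.9],[0,0,0,0,0.9],[0,0,0,0,0.9],[0,0,0,0,0.9],[0,0,0,0,0.9],[0,0,-2,0,0.9],[0,0,-3,0,0.9]]'; python3 go.py .6203 .0086 .16
```

```text
time: 18.4
ee_pos: [0.4609, 0.016, 0.0809]
eef_rot: [0.703, 0.711, -0.002, 0.003]
ft_force: [0.9, 0.3, -0.8]
width: 0.0449
t 18.4 shift cm [-0.98 15.93 -7.89] turn 0.011 z [ 0.001 -0.008 -1.   ] pos [0.4609 0.016  0.0809] w 0.0449 F [ 0.9  0.3 -0.8]
```

```bash
python3 -m jog '[[0,0,-3,0,0.9],[0,2,-1.5,0,0.9],[-0.2,3.5,0,0,0.9],[-0.2,3.5,0,0,0.9],[-0.2,3.5,0,0,0.9],[-0.2,2.5,0,0,0.9],[0,0.8,0,0,0.9],[0,0,0,0,0.9],[0,0,0,0,0.9],[0,0,0,0,0.9]]'; python3 go.py .6203 .0086 .0545
```

```text
time: 19.4
ee_pos: [0.6226, 0.0112, 0.1294]
eef_rot: [0.702, 0.712, -0.001, 0.002]
ft_force: [0.1, 0.1, -1.9]
width: 0.0449
t 19.4 shift cm [-0.23 -0.24  7.49] turn 0.014 z [ 0.001 -0.004 -1.   ] pos [0.6226 0.0112 0.1294] w 0.0449 F [ 0.1  0.1 -1.9]
```

```bash
python3 -m jog '[[-0.1,-0.1,1.5,0.01,0.9],[-0.1,-0.1,1.5,0,0.9],[0,0,1.5,0,0.9],[0,0,1,0,0.9],[0,0,0.6,0,0.9],[0,0,0.4,0,0.9],[0,0,0,0,0.9],[0,0,0,0,0.9],[0,0,0,0,0.9],[0,0,0,0,0.9]]'; python3 go.py .6203 .0086 .0545
```

```text
time: 20.4
ee_pos: [0.6183, 0.0093, 0.0585]
eef_rot: [0.706, 0.708, -0.001, 0.001]
ft_force: [-0.5, -0.0, -2.1]
width: 0.0445
t 20.4 shift cm [-0.07  0.2   0.4 ] turn 0.003 z [-0.    -0.003 -1.   ] pos [0.6183 0.0093 0.0585] w 0.0445 F [-0.5 -0.  -2.1]
```

```bash
python3 -m jog '[[-0.1,0.1,0.2,0,0.9],[0,0,0.2,0,0.9],[0,0,0,0,0.9],[0,0,0,0,0.9],[0,0,0,0,0.7],[0,0,0,0,0.5],[0,0,0,0,0.2],[0,0,0,0,0],[0,0,0,0,0],[0,0,0,0,0]]'; python3 go.py .4396 -.2767 .16
```

```text
time: 21.4
ee_pos: [0.6203, 0.0084, 0.0555]
eef_rot: [0.706, 0.708, -0.0, 0.002]
ft_force: [-0.1, 0.0, -0.5]
width: 0.0691
t 21.4 shift cm [-28.47 -18.14 -10.43] turn 0.003 z [ 0.002 -0.002 -1.   ] pos [0.6203 0.0084 0.0555] w 0.0691 F [-0.1  0.  -0.5]
```

```bash
python3 -m jog '[[0,0,-2.5,0,0],[0,0,-4,0,0],[0,0,-4,0,0],[-4,0,0,0,0],[-4,-3,0,0,0],[-4.5,-3,0,0,0],[-4.5,-3.5,0,0,0],[-4.5,-3.5,0,0,0],[-4,-3.5,0,0,0],[-3,-1.5,0,0,0]]'; python3 go.py .4396 -.2767 .15
```

```text
time: 22.4
ee_pos: [0.4542, -0.2613, 0.165]
eef_rot: [0.702, 0.712, 0.002, 0.003]
ft_force: [0.3, -1.3, 0.6]
width: 0.0868
t 22.4 shift cm [-1.52 -1.49  1.49] turn 0.014 z [ 0.006 -0.001 -1.   ] pos [ 0.4542 -0.2613  0.165 ] w 0.0868 F [ 0.3 -1.3  0.6]
```

```bash
python3 -m jog '[[-0.5,-0.5,0.5,0.01,0],[-0.5,-0.5,1.5,0,0],[-0.3,-0.4,2,0,0],[0,0,2,0,0],[0,0,1.5,0,0],[0,0,0.5,0,0],[0,0,0,0,0],[0,0,0,0,0],[0,0,0,0,0],[0,0,0,0,0]]'; python3 go.py .4396 -.2767 .028
python3 - <<'E'
from h import *
snap('wrist','wrist4.png');c=snap('side','side4.png')
a=cv2.imread('pics/side4.png')[120:340,220:440];b=cv2.imread('pics/wrist4.png')
cv2.imwrite('pics/both4.png',np.hstack([cv2.resize(a,(400,400)),cv2.copyMakeBorder(cv2.resize(b,(400,250)),0,150,0,0,0)]))
E
```

```text
time: 23.4
ee_pos: [0.4404, -0.2782, 0.0849]
eef_rot: [0.709, 0.706, 0.004, 0.005]
ft_force: [0.3, 0.2, 0.2]
width: 0.087
t 23.4 shift cm [ 0.16 -0.15  5.69] turn -0.004 z [ 0.013 -0.002 -1.   ] pos [ 0.4404 -0.2782  0.0849] w 0.087 F [0.3 0.2 0.2]
```

View pics/both4.png

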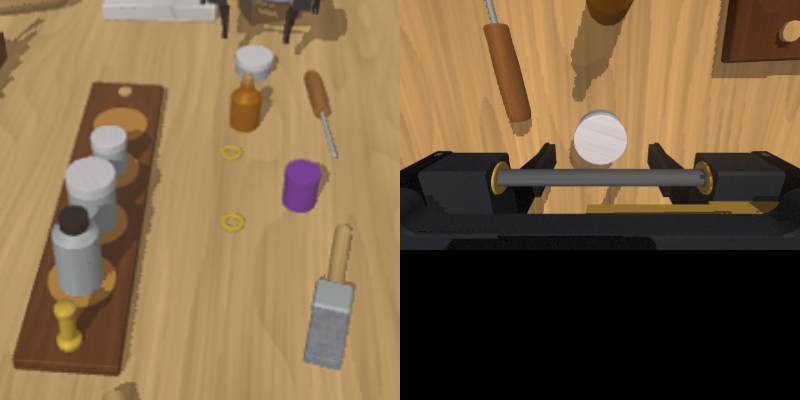

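Three tins are placed, and the flat tin is centred between the fingers. Descending.

```bash
python3 -m jog '[[0,0,1,0,0],[0,0,1.5,0,0],[0,0,1.5,0,0],[0,0,0.8,0,0],[0,0,0.3,0,0],[0,0,0,0,0],[0,0,0,0,0],[0,0,0,0,0],[0,0,0,0,0],[0,0,0,0,0]]'; python3 go.py .4396 -.2767 .029
```

```text
time: 24.5
ee_pos: [0.441, -0.2785, 0.0296]
eef_rot: [0.709, 0.705, 0.004, 0.005]
ft_force: [-0.5, 0.0, 0.4]
width: 0.0869
t 24.5 shift cm [ 0.18 -0.15  0.06] turn -0.005 z [ 0.013 -0.002 -1.   ] pos [ 0.441  -0.2785  0.0296] w 0.0869 F [-0.5  0.   0.4]
```

```bash
python3 -m jog '[[0.1,0,0,0,0.5],[0,0,0,0,0.7],[0,0,0,0,0.7],[0,0,0,0,0.7],[0,0,0,0,0.7],[0,0,0,0,0.7],[0,0,-2,0,0.7],[0,0,-3,0,0.7],[0,0,-4,0,0.7],[0,0,-3,0,0.7]]'; python3 go.py .6228 -.0874 .14
```

```text
time: 25.5
ee_pos: [0.4365, -0.2759, 0.1493]
eef_rot: [0.709, 0.705, 0.001, 0.001]
ft_force: [0.7, 0.7, -0.9]
width: 0.0591
t 25.5 shift cm [18.95 18.53  1.  ] turn -0.005 z [ 0.004  0.    -1.   ] pos [ 0.4365 -0.2759  0.1493] w 0.0591 F [ 0.7  0.7 -0.9]
```

```bash
python3 -m jog '[[1,2,0,0,0.7],[3,3,0,0,0.7],[3,3,0,0,0.7],[3,3,0,0,0.7],[3,3,0,0,0.7],[3,3,0,0,0.7],[2,1.5,0,0,0.7],[0.8,0.2,0,0,0.7],[0,0,0,0,0.7],[0,0,0,0,0.7]]'; python3 go.py .6228 -.0874 .052
```

```text
time: 26.5
ee_pos: [0.6318, -0.0844, 0.1545]
eef_rot: [0.711, 0.704, 0.004, 0.004]
ft_force: [0.9, -0.1, -1.2]
width: 0.0591
t 26.5 shift cm [-0.3  -1.   10.24] turn -0.01 z [ 0.01 -0.   -1.  ] pos [ 0.6318 -0.0844  0.1545] w 0.0591 F [ 0.9 -0.1 -1.2]
```

```bash
python3 -m jog '[[-0.1,-0.3,1.5,0,0.7],[-0.1,-0.3,1.5,0,0.7],[-0.1,-0.2,1.5,0,0.7],[0,0,1.5,0,0.7],[0,0,1.5,0,0.7],[0,0,1,0,0.7],[0,0,0.5,0,0.7],[0,0,0.3,0,0.7],[0,0,0,0,0.7],[0,0,0,0,0.7]]'; python3 go.py .6228 -.0874 .052
```

```text
time: 27.5
ee_pos: [0.6195, -0.0961, 0.0541]
eef_rot: [0.715, 0.7, 0.003, 0.004]
ft_force: [-0.8, 0.7, -1.0]
width: 0.0594
t 27.5 shift cm [0.87 0.31 0.21] turn -0.021 z [ 0.009 -0.002 -1.   ] pos [ 0.6195 -0.0961  0.0541] w 0.0594 F [-0.8  0.7 -1. ]
```

```bash
python3 -m jog '[[0.3,0.1,0,0,0.7],[0.3,0.1,0,0,0.7],[0.2,0.1,0.1,0,0.7],[0,0,0.1,0,0.7],[0,0,0,0,0.7],[0,0,0,0,0.7],[0,0,0,0,0.7],[0,0,0,0,0.7],[0,0,0,0,0.7],[0,0,0,0,0.7]]'; python3 go.py .6228 -.0874 .052
```

```text
time: 28.5
ee_pos: [0.6242, -0.0871, 0.0537]
eef_rot: [0.714, 0.7, 0.004, 0.005]
ft_force: [0.2, 0.4, -0.9]
width: 0.0596
t 28.5 shift cm [-0.03 -0.14  0.16] turn -0.02 z [ 0.012 -0.002 -1.   ] pos [ 0.6242 -0.0871  0.0537] w 0.0596 F [ 0.2  0.4 -0.9]
```

```bash
python3 -m jog '[[0,-0.1,0.2,0,0.7],[0,0,0.1,0,0.7],[0,0,0,0,0.7],[0,0,0,0,0.5],[0,0,0,0,0.3],[0,0,0,0,0],[0,0,0,0,0],[0,0,0,0,0],[0,0,0,0,0],[0,0,0,0,0]]'; python3 -m jog '[[0,0,-2,0,0],[0,0,-3,0,0],[0,0,-4,0,0],[0,0,-3,0,0],[-4,-2,0,0,0],[-4,-3,0,0,0],[-4,-3,0,0,0],[-4,-3,0,0,0],[-4,-3,0,0,0],[-2,-2,0,0,0]]'; python3 go.py .4 -.35 .17
python3 - <<'E'
from h import *
import pickle
c=snap('top','top5.png'); pickle.dump(c,open('top5.pkl','wb')); snap('side','side5.png')
a=cv2.imread('pics/side5.png')[120:340,220:440];b=cv2.imread('pics/top5.png')[100:280,160:480]
cv2.imwrite('pics/both5.png',np.hstack([cv2.resize(a,(320,320)),cv2.copyMakeBorder(cv2.resize(b,(480,270)),0,50,0,0,0)]))
E
```

```text
time: 29.5
ee_pos: [0.6233, -0.0873, 0.0511]
eef_rot: [0.714, 0.7, 0.004, 0.005]
ft_force: [-0.7, -0.5, -0.4]
width: 0.0858
time: 30.5
ee_pos: [0.4572, -0.3049, 0.1742]
eef_rot: [0.711, 0.703, 0.005, 0.006]
ft_force: [-0.4, -0.4, 0.2]
width: 0.087
t 30.5 shift cm [-4.57 -5.68  0.33] turn -0.01 z [ 0.015 -0.001 -1.   ] pos [ 0.4572 -0.3049  0.1742] w 0.087 F [-0.4 -0.4  0.2]
```

View pics/both5.png

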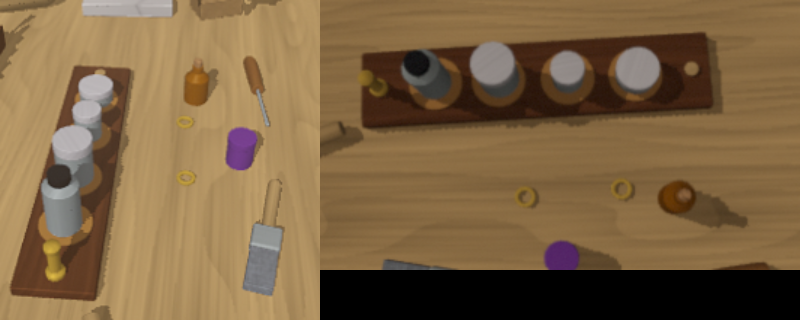

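All four tins stand in order and the flask is upright. Next I measure the centring.

```bash
sed -i "s/^c=pickle.*im=c/import sys\nc=pickle.load(open(sys.argv[1] if len(sys.argv)>1 else 'top0.pkl','rb')); im=c/" m.py
cat > m2.py <<'E'
import m
from m import *
lid=(S<60)&(V>110); R=np.array([[.6174,.1964],[.6194,.1063],[.6203,.0086],[.6228,-.0874]])
d=[('tall',V<60,.121,14),('high',lid,.097,22),('low',lid,.075,18),('flat',lid,.053,22)]
for i,(n,k,z,rad) in enumerate(d):
    u,v=proj(c,[*R[i],z]); p=go(n,k,int(u),int(v),rad,z); print('  err mm',((p[:2]-R[i])*1000).round(1))
E
python3 m2.py top5.pkl
```

```text
tall [223.5 141.5] [16.7 20.6] [0.617  0.1968 0.121 ] diam 0.0353
  err mm [-0.4  0.4]
high [274.2 141.7] [28.2 29.3] [0.6213 0.1047 0.097 ] diam 0.0555
  err mm [ 1.9 -1.6]
low [324.3 144.8] [21.9 22.7] [0.6192 0.0083 0.075 ] diam 0.044
  err mm [-1.1 -0.3]
flat [371.4 145.2] [27.9 29.2] [ 0.6226 -0.0872  0.053 ] diam 0.0579
  err mm [-0.2  0.2]
```

```bash
python3 -m jog '[[0,0,0,0,0],[0,0,0,0,0],[0,0,0,0,0],[0,0,0,0,0],[0,0,0,0,0],[0,0,0,0,0],[0,0,0,0,0],[0,0,0,0,0],[0,0,0,0,0],[0,0,0,0,0]]' && python3 -c "from bench import r; print(r.close_job())"
```

```text
time: 31.6
ee_pos: [0.4596, -0.3019, 0.174]
eef_rot: [0.71, 0.704, 0.005, 0.006]
ft_force: [-0.5, 0.6, -0.8]
width: 0.0876
the job is handed in; nothing more can be done
None
```

All four tins are back on the tin board in order of height from the brass post: tallest, second, third, lowest. I handed the job in at 31.6 s of the 118 s allowed.

- **Centring:** the last top view put each tin within about 2.5 mm of its round's centre, against the 15 mm limit. The tall tin's cap measured 35 mm instead of 32 mm, probably because dark board edge got into the mask, so its figure is a little less certain.
- **Upright:** in the side and top pictures all four tins stand upright. I judged this by eye and did not measure tilt or tin heights.
- **Bottle and look-alike:** the amber bottle is still standing and the purple tin was not moved.
- **Gripper:** it ended open and clear of everything.
- **Slips:** the second tin was gripped about 7 mm off centre, which I allowed for when placing it. On the first approach to the tall tin the arm drifted 16 mm and a finger brushed it lightly (2.3 N). I corrected that before closing on it.

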